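# Free the circuit board: take its hold-down bar out of the brackets

### The arm

A 6-joint arm with a two-finger parallel gripper is mounted at the origin on the work surface. World frame = base frame: x ahead of the robot, y to its left, z up, the work surface at z = 0. Lengths are in m, angles in rad, forces in N, time in s.
With the tool pointing down it reaches from about 0.3 to 0.875 m from the base axis. Payload 6.4 kg.
Tool frame: the origin (TCP) lies where the fingers leave the gripper's body, on its centre line; the fingertips stand 73 mm ahead of it and the grasp point (between the pads) lies 54 mm ahead of it; z points along the fingers, y is the line along which they close (so a half turn about z gives the same grasp; the last joint's range is limited). The gripper opens to 85 mm and grips with 20 to 120 N. Pads are 22 mm wide; open, the fingers measure 114 mm over their backs; the gripper's body (76 mm by 85 mm) begins 54 mm behind the grasp point. The pads swing forward as they close: fully open they stand 13 mm farther back than shut.
Start: joints at [1.135, 0.181, 1.607, -0, 1.354, -0.206], TCP at [0.131, 0.56, 0.304] pointing down, gripper open.
Joint ranges: [-2.99, 2.99], [-0.89, 2.07], [0.3, 2.58], [-1.14, 4.28], [0, 2.63], [-3.12, 3.12]. Speed limits (rad/s): [2.57, 2.57, 3.01, 3.14, 3.14, 3.14].

### API

Orientations are given as a unit quaternion [w, x, y, z].
In Python, from bench import ctrl gives the robot as it stands.
- The arm moves only by the tool carry_out, never from a script. Its argument "steps" is one flat list of numbers, 7 for each row, row after row: the shift along the tool's x, y, z in m, then the turn, a rotation vector about the tool's x, y, z in rad, then the opening, from 0 (shut) to 1 (fully open). In form: [dx, dy, dz, wx, wy, wz, claw, dx, dy, dz, wx, wy, wz, claw, ...]. A call has 1 to 20 rows; each row is the pose to reach, as a shift and turn from the pose commanded when the call began, along the tool's axes at that moment; what a row does not reach only later rows make up. A row lasts 1/10 s, in which the tool goes at most 50 mm and 8.59 degrees, less where a joint would pass 70% of its speed; a pose out of reach is approached as far as the arm can. A call with a gripper value outside its range is refused whole. The fingers move at their own pace and stop on an object; the grip force is fixed at half the most. Time passes only in rows, so rows that repeat a pose let the fingers close. It gives the time, the measured TCP pose, the force, the opening and the grip force at its end, in the units of the state.
- ctrl.get_obs(): the state, without advancing time (a new reading comes with each control period).
- ctrl.camera(name): name is "side" or "top"; returns the picture (384x512x3 uint8, red, green, blue); there is no depth.
- ctrl.camera_params(name): a dict with "vertical_fov" (degrees; the focal length in pixels is half the picture's height over the tangent of half this angle, whatever the lens; pixels are square), "cx", "cy" (the principal point, pixels), "k1" (the pictures are not rectified: a ray, as slopes to the right and down, at radius r is drawn at 1 + k1 r^2 times it, then the intrinsics apply), "cam_to_world" (4x4, takes a point from camera to world coordinates). Camera axes: x right, y down, z forward; pixel columns grow to the right and rows downward; lengths in m; the calibration is good to about 2 mm. A picture is of the moment at which its call begins. camera_params takes no time and is no camera call.
- ctrl.hand_in(): hands the job in; it is judged then, once.
The state is a dict: "time_s": time; "q": joint angles; "dq": joint speeds; "joint_efforts": joint torques, N m; "eef_pos": TCP position; "eef_rot": TCP orientation; "wrist_force": force on the tool from outside, world axes, zero at the start; "torque": the same for the moment, N m; "opening": opening from 0.0 (shut) to 1.0 (fully open); "grasp_force": force on a finger pad.
Only numpy, scipy, OpenCV 4.12 (cv2) and the standard library are available. Lean on these libraries where they do the work, as an engineer would, in place of code of your own. Each camera call takes 0.05 s, during which the arm holds its last target. There are 200 camera calls.

### The job

One of the two grey board holders has a green circuit board in it, held down by a metal bar with a red grip. Lift that bar level and straight up, out of the two open-topped U brackets so that both ends come well clear together, and lay it down flat, red grip up, inside the shallow blue tray that lies among the holders; set it down, do not drop it. Leave the bar on the empty holder where it is.

Things in the scene. Friction and masses are not known exactly. Their poses are not given: they have to be found in the camera images.
- bar: The hold-down bar over the green circuit board, loose, about 0.13 kg: an aluminium bar 210 mm long (its x axis), 12 mm wide (y) and 12 mm high, with a red plastic grip block on the middle, 40 mm long (x), 18 mm wide (y) and 34 mm high, from 12 to 46 mm above the bar's underside. Origin: middle of the underside; z up. It lies loose in the holder's two U brackets, underside 45 mm above the table, its x axis along the holder's. Pinch the red grip across its 18 mm width.
- holder: The grey board holder with the green board, fixed to the table: base plate 220 mm (x) by 120 mm (y) by 8 mm; origin: centre of its underside, on the table. Two dark steel U brackets, 18 mm long in x, stand at x = -88 and +88 mm; their slots, open at the top, are 22 mm wide (y) with the floor at 45 mm and the cheek tops at 67 mm above the table. The board (140 by 100 mm) lies between them, its top at 43.5 mm, with parts up to 7 mm high on it.
- tray: Shallow open blue tray, fixed to the table: 260 mm (x) by 120 mm (y) outside, walls 5 mm thick and 15 mm high, inner floor 5 mm above the table (inside 250 by 110 mm). Origin: centre of its underside, on the table. The bar fits in it lengthwise, either way round.
- other_bar: An identical bar with a red grip, lying in the brackets of an identical holder that has no board. To be left alone. Origin and axes as for the bar.
Not all that is in view belongs to the job. What is shaped like the bar but purple or yellow is not meant.

How it is judged:
By the outcome, as a careful person would: the job done as asked, in the order asked, and still so for the second after the job is handed in, with the robot touching nothing.
It also fails if it takes over 42 s, if anything falls off the work surface, if the arm or the gripper's body presses on something with over 40 N, if the wrist force passes 120 N, or if a joint passes its speed limit or range.

## Working session

There is one attempt and no reset: what is moved stays moved. The work goes in short steps, Python scripts to look and compute and a tool call to move; the robot and the scene stay as the last step left them, time stands still between calls to the robot, and variables do not carry over. Pictures are saved under pics/ and viewed, at most 10 in all, crops included, and the job is handed in when it is done.

Besides the shell and the picture viewer there is one more tool, called after "Emit:" as name(argument=value, ...) on one line, values as JSON. carry_out: Moves the arm, as the interface text tells. Its arguments: {"type":"object","properties":{"steps":{"type":"array"}},"required":["steps"]}

```bash
mkdir -p pics
python3 - <<'E'
from bench import ctrl
import cv2
for n in("side","top"):
    im=ctrl.camera(n); cv2.imwrite(f"pics/{n}0.png",im[:,:,::-1]); p=ctrl.camera_params(n); print(n,p)
o=ctrl.get_obs(); print(o)
E
```

```text
side {'vertical_fov': 44.01817726300633, 'cx': 255.5593555807624, 'cy': 196.22633582786256, 'k1': -0.07034836707844866, 'cam_to_world': array([[ 0.72175271, -0.55201474,  0.41755568, -0.17249365],
       [-0.69213569, -0.57159563,  0.4407115 , -0.81921332],
       [-0.00460624, -0.60708991, -0.7946198 ,  1.15733156],
       [ 0.        ,  0.        ,  0.        ,  1.        ]])}
top {'vertical_fov': 42.73107634251331, 'cx': 257.26958556575255, 'cy': 186.81402142130057, 'k1': -0.04929056578681801, 'cam_to_world': array([[ 0.07580976, -0.97721135,  0.19826966,  0.10538248],
       [-0.99710986, -0.07330167,  0.01996995, -0.20472632],
       [-0.00498136, -0.19921055, -0.97994405,  1.57086001],
       [ 0.        ,  0.        ,  0.        ,  1.        ]])}
{'time_s': 0.1, 'q': array([ 1.13468856e+00,  1.81461727e-01,  1.60790616e+00, -2.17238041e-05,
        1.35381799e+00, -2.06300379e-01]), 'dq': array([ 0.00015421, -0.0011186 , -0.00066236, -0.0002753 ,  0.00297342,
        0.00150896]), 'joint_efforts': array([-7.50384479e-04, -4.45885062e+01, -3.52234268e+01, -4.10193834e-04,
        4.28534011e-03, -3.09269615e-05]), 'eef_pos': array([0.13079998, 0.55952647, 0.30307787]), 'eef_rot': array([-2.41435356e-04,  1.14648648e-01,  9.93405785e-01, -7.59219781e-04]), 'wrist_force': array([ 0.42604328, -0.32642846, -0.12098901]), 'torque': array([-0.03986224, -0.03851427,  0.02519804]), 'grasp_force': 0.0, 'opening': 0.9967962697891342}
```

View pics/side0.png

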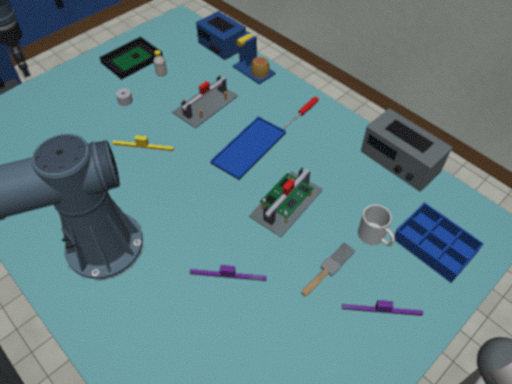

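View pics/top0.png

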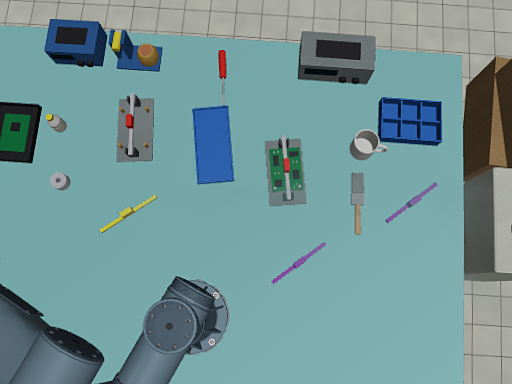

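Side view: the green-board holder is at about (287,203) with its red grip at (288,187); the tray is at (248,147), and the empty holder with the other bar is at (205,100). Top view: the target grip is at (286,166), the tray at (213,145), and the other grip at (129,121). I'll leave the purple and yellow bars alone.

```bash
cat > h.py <<'E'
import numpy as np, cv2
from bench import ctrl
def K(n):
    p=ctrl.camera_params(n); f=192/np.tan(np.radians(p["vertical_fov"]/2))
    return np.array([[f,0,p["cx"]],[0,f,p["cy"]],[0,0,1]]),np.array([p["k1"],0,0,0.]),p["cam_to_world"]
def ray(n,uv):
    k,d,T=K(n); s=cv2.undistortPoints(np.array(uv,float).reshape(-1,1,2),k,d).reshape(-1,2)
    D=np.c_[s,np.ones(len(s))]@T[:3,:3].T
    return T[:3,3],D/np.linalg.norm(D,axis=1)[:,None]
def plane(n,uv,z):
    o,D=ray(n,uv); return o+D*((z-o[2])/D[:,2])[:,None]
def tri(a,b):
    o1,D1=ray("top",a);o2,D2=ray("side",b);P=[]
    for d1,d2 in zip(D1,D2):
        t=np.linalg.lstsq(np.c_[d1,-d2],o2-o1,rcond=None)[0]; p,q=o1+t[0]*d1,o2+t[1]*d2
        P.append([*((p+q)/2),np.linalg.norm(p-q)])
    return np.array(P)
def blob(im,lo,hi,near):
    # biggest-area contour within 45 px of near; hue may wrap (lo>hi)
    h=cv2.cvtColor(im,cv2.COLOR_RGB2HSV).astype(int); H=h[...,0]
    m=((H>=lo)&(H<=hi)) if lo<=hi else ((H>=lo)|(H<=hi))
    m=(m&(h[...,1]>110)&(h[...,2]>50)).astype(np.uint8)
    y,x=np.mgrid[:384,:512]; m[np.hypot(x-near[0],y-near[1])>58]=0
    n,l,s,c=cv2.connectedComponentsWithStats(m); i=1+np.argmax(s[1:,4])
    m=(l==i).astype(np.uint8); return m,c[i],s[i,4]
E
python3 - <<'E'
from h import *
np.set_printoptions(precision=4,suppress=True)
T=cv2.cvtColor(cv2.imread("pics/top0.png"),4);S=cv2.cvtColor(cv2.imread("pics/side0.png"),4)
# grip
mt,ct,a=blob(T,170,8,(286,166)); ms,cs,b=blob(S,170,8,(288,187)); print("grip",ct,a,cs,b,tri(ct,cs)) 
print("grip top@.08",plane("top",[ct],.08),plane("side",[cs],.075))
# tray
def corners(m):
    c=max(cv2.findContours(m,0,2)[0],key=cv2.contourArea); r=cv2.approxPolyDP(cv2.convexHull(c),5,True).reshape(-1,2); return r
tt,tc,a=blob(T,105,125,(213,145)); st,sc,b=blob(S,105,125,(248,147))
print("tray c",tc,a,sc,b,tri(tc,sc))
for n,m in(("top",tt),("side",st)):
    q=corners(m); P=plane(n,q,.012); print(n,q.tolist(),P[:,:2].tolist(),"len",np.linalg.norm(np.roll(P,-1,0)-P,axis=1))
    ys,xs=np.nonzero(m); W=plane(n,np.c_[xs,ys],.01)[:,:2]; r=cv2.minAreaRect((W*1000).astype(np.float32)); e=np.linalg.eigh(np.cov(W.T))[1][:,1]
    print(" centroid",W.mean(0),r,"yaw",np.degrees(np.arctan2(e[1],e[0])))
# board
g,gc,a=blob(T,50,78,(286,170)); ys,xs=np.nonzero(g); print("board",gc,a,cv2.minAreaRect((plane("top",np.c_[xs,ys],.0435)[:,:2]*1000).astype(np.float32)))
cv2.imwrite("pics/c.png",np.hstack([cv2.resize(T[115:225,235:345,::-1],(400,400),interpolation=2),cv2.resize(S[140:250,230:340,::-1],(400,400),interpolation=2)]))
E
```

```text
grip [286.2169 164.6867] 83 [287.8209 186.1269] 134 [[ 0.4851 -0.2599  0.0805  0.0023]]
grip top@.08 [[ 0.4842 -0.2593  0.08  ]] [[ 0.4895 -0.2575  0.075 ]]
tray c [212.5372 144.5659] 2716 [247.6351 147.1968] 2154 [[ 0.5542 -0.0145  0.0061  0.0018]]
top [[227, 106], [233, 180], [198, 183], [193, 109]] [[0.6894548852414148, -0.05053568554326479], [0.43742445971229943, -0.09254945728158054], [0.4189863028192251, 0.020129457919815297], [0.6705693509237536, 0.06252142046915171]] len [0.2555 0.1142 0.2551 0.1146]
 centroid [ 0.553  -0.0144] ((555.3028564453125, -14.127540588378906), (260.8468933105469, 118.83610534667969), 9.501235961914062) yaw -170.5261150021622
side [[285, 131], [240, 178], [211, 162], [257, 117]] [[0.694120233857445, -0.05229562296450707], [0.4439994863774114, -0.09841593799081949], [0.42214586153550815, 0.015565540921162468], [0.6734847510930695, 0.06333284903771386]] len [0.2543 0.1161 0.2558 0.1175]
 centroid [ 0.5544 -0.017 ] ((559.9008178710938, -15.696311950683594), (264.04412841796875, 124.01783752441406), 9.22077465057373) yaw -170.4867889328695
board [276.7273 168.8089] 429 ((476.2200622558594, -231.21435546875), (139.3865509033203, 42.695865631103516), 8.78812313079834)
```

View pics/c.png

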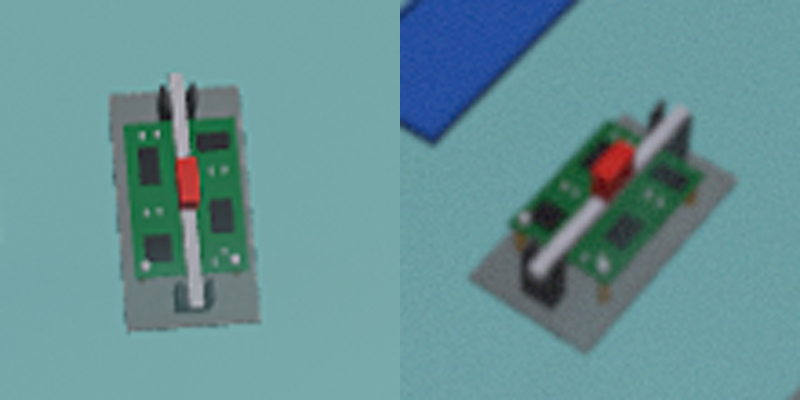

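```bash
cat >> h.py <<'E'
from scipy.spatial.transform import Rotation as Ro
def rel(pos,yaw):
    "tool-frame shift to pos and turn so that tool y is at world angle yaw+90deg (yaw in deg), pointing down"
    o=ctrl.get_obs(); w,x,y,z=o["eef_rot"]; R=Ro.from_quat([x,y,z,w])
    c,s=np.cos(np.radians(yaw)),np.sin(np.radians(yaw))
    G=Ro.from_matrix(np.array([[-c,-s,0],[-s,c,0],[0,0,-1]]).T.T @ np.eye(3)) # cols: x=(-c,-s), y=(-s,c), z down
    return R.inv().apply(np.array(pos)-o["eef_pos"]),(R.inv()*G).as_rotvec()
E
python3 - <<'E'
from h import *
np.set_printoptions(precision=4,suppress=True)
P=tri([[283.4,135.6],[289.2,198.9]],[[309.2,170.8],[268.5,214.8]]);print(P);d=P[0]-P[1];print(np.linalg.norm(d[:3]),np.degrees(np.arctan2(d[1],d[0])),P.mean(0))
for p in([.131,.56,.303],[.5,.2,.3],[.485,-.2595,.25],[.485,-.2595,.132]): print(p,*rel(p,9.5))
E
```

```text
[[ 0.5909 -0.2473  0.0508  0.0077]
 [ 0.3847 -0.2787  0.0532  0.0076]]
0.20868079971130996 8.659619087689213 [ 0.4878 -0.263   0.052   0.0076]
[0.131, 0.56, 0.303] [-0.0001  0.0005  0.0001] [-0.0015 -0.0006 -0.3956]
[0.5, 0.2, 0.3] [-0.4414 -0.266   0.0034] [-0.0015 -0.0006 -0.3956]
[0.485, -0.2595, 0.25] [-0.5315 -0.7167  0.054 ] [-0.0015 -0.0006 -0.3956]
[0.485, -0.2595, 0.132] [-0.5315 -0.7165  0.172 ] [-0.0015 -0.0006 -0.3956]
```

Emit:
carry_out(steps=[-0.05,-0.03,0,0,0,-0.05,1,-0.1,-0.06,0,0,0,-0.1,1,-0.15,-0.09,0,0,0,-0.15,1,-0.2,-0.12,0,0,0,-0.2,1,-0.24,-0.15,0,0,0,-0.25,1,-0.28,-0.18,0,0,0,-0.3,1,-0.32,-0.21,0,0,0,-0.35,1,-0.36,-0.24,0,0,0,-0.39,1,-0.4,-0.27,0.01,0,0,-0.39,1,-0.43,-0.31,0.01,0,0,-0.39,1,-0.44,-0.35,0.02,0,0,-0.39,1,-0.45,-0.4,0.02,0,0,-0.39,1,-0.46,-0.44,0.03,0,0,-0.39,1,-0.47,-0.48,0.03,0,0,-0.39,1,-0.48,-0.53,0.04,0,0,-0.39,1,-0.5,-0.58,0.04,0,0,-0.39,1,-0.51,-0.62,0.05,0,0,-0.39,1,-0.52,-0.67,0.05,0,0,-0.39,1,-0.53,-0.7,0.05,0,0,-0.39,1,-0.532,-0.717,0.05,0,0,-0.39,1])

```text
time_s: 2.1
eef_pos: [0.4853, -0.2625, 0.2535]
eef_rot: [-0.0, -0.079, 0.997, -0.0]
wrist_force: [0.4, -0.5, -0.9]
opening: 0.998
grasp_force: 0.0
```

Emit:
carry_out(steps=[0,0,0,0,0,0,1,0,0,0,0,0,0,1,0,0,0,0,0,0,1,0,0,0,0,0,0,1])

```text
time_s: 2.5
eef_pos: [0.4859, -0.2579, 0.254]
eef_rot: [-0.0, -0.081, 0.997, 0.0]
wrist_force: [-0.4, 0.7, 0.9]
opening: 1.0
grasp_force: 0.0
```

Run:
```python
from h import *
np.set_printoptions(precision=4,suppress=True)
o=ctrl.get_obs();print(o["time_s"],o["q"],o["eef_pos"])
for p in([.486,-.260,.19],[.486,-.260,.132]):print(*rel(p,9.2))
a=ctrl.camera("side");b=ctrl.camera("top")
cv2.imwrite("pics/d.png",np.hstack([cv2.resize(x[...,::-1],(400,400),interpolation=2) for x in (b[90:220,220:350],a[110:240,225:355])]))
```

```text
2.5 [-0.7038  0.1759  1.7183  0.0002  1.2476 -2.4369] [ 0.4859 -0.2579  0.254 ]
[ 0.0002 -0.0021  0.064 ] [0.0003 0.     0.0016]
[ 0.0002 -0.0022  0.122 ] [0.0003 0.     0.0016]
```

View pics/d.png

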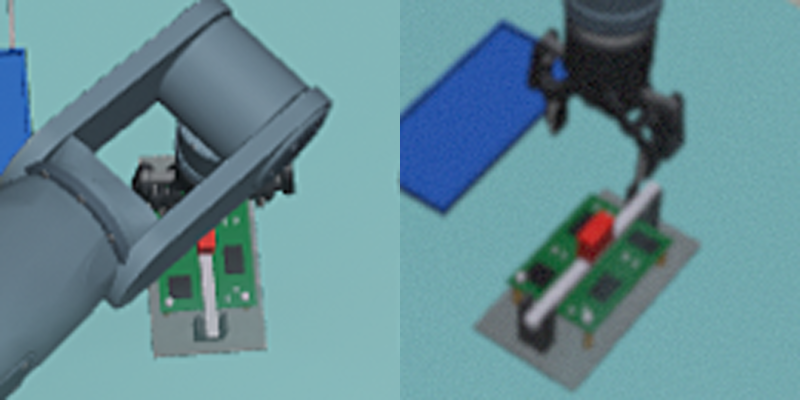

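The side crop shows the gripper open above the bar with the grip at crop (597,237). The top crop is mostly hidden by the arm. I'll descend partway and check the straddle.

Emit:
carry_out(steps=[0,-0.001,0.02,0,0,0,1,0,-0.002,0.04,0,0,0,1,0,-0.002,0.06,0,0,0,1,0,-0.002,0.08,0,0,0,1,0,-0.002,0.09,0,0,0,1,0,-0.002,0.1,0,0,0,1,0,-0.002,0.1,0,0,0,1,0,-0.002,0.1,0,0,0,1])

```text
time_s: 3.4
eef_pos: [0.4863, -0.2615, 0.1544]
eef_rot: [0.0, -0.08, 0.997, -0.0]
wrist_force: [0.3, -0.2, -0.3]
opening: 1.004
grasp_force: 0.0
```

Run:
```python
from h import *
a=ctrl.camera("side");b=ctrl.camera("top")
cv2.imwrite("pics/e.png",np.hstack([cv2.resize(x[...,::-1],(400,400),interpolation=2) for x in (b[110:220,230:340],a[130:240,230:340])]))
```

```text
(no output)
```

View pics/e.png

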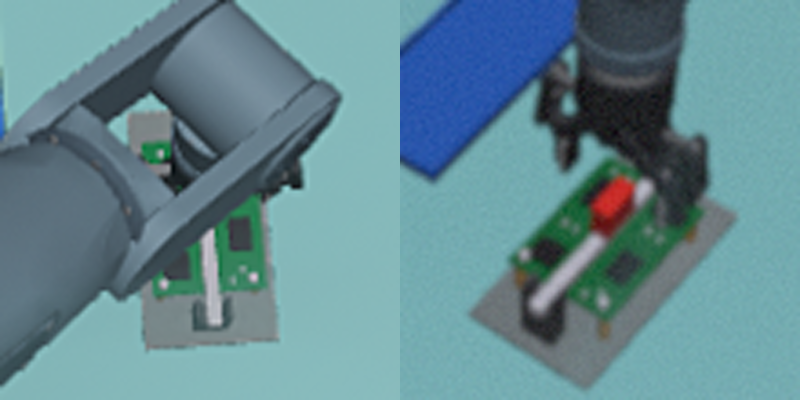

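The fingertips at crop (567,165) and (672,220) have their midpoint at about (620,192). That lies on the top of the red grip, so it's centred. Now to descend and close.

Emit:
carry_out(steps=[0,0,0.01,0,0,0,1,0,0,0.018,0,0,0,1,0,0,0.022,0,0,0,1,0,0,0.022,0,0,0,1,0,0,0.022,0,0,0,0.6,0,0,0.022,0,0,0,0.45,0,0,0.022,0,0,0,0.35,0,0,0.022,0,0,0,0.3,0,0,0.022,0,0,0,0.25,0,0,0.022,0,0,0,0.2,0,0,0.022,0,0,0,0.1,0,0,0.022,0,0,0,0,0,0,0.022,0,0,0,0,0,0,0.022,0,0,0,0,0,0,0.022,0,0,0,0])

```text
time_s: 5.0
eef_pos: [0.4861, -0.2615, 0.1322]
eef_rot: [0.0, -0.08, 0.997, -0.0]
wrist_force: [-1.4, 0.8, 5.7]
opening: 0.2
grasp_force: 59.0
```

Emit:
carry_out(steps=[0,0,-0.004,0,0,0,0,0,0,-0.01,0,0,0,0,0,0,-0.018,0,0,0,0,0,0,-0.028,0,0,0,0,0,0,-0.04,0,0,0,0,0,0,-0.055,0,0,0,0,0,0,-0.07,0,0,0,0,0,0,-0.085,0,0,0,0,0,0,-0.1,0,0,0,0,0,0,-0.11,0,0,0,0,0,0,-0.11,0,0,0,0,0,0,-0.11,0,0,0,0])

```text
time_s: 6.2
eef_pos: [0.4859, -0.2613, 0.2418]
eef_rot: [-0.0, -0.08, 0.997, 0.0]
wrist_force: [-0.3, 0.4, -1.8]
opening: 0.202
grasp_force: 58.5
```

Run:
```python
from h import *
np.set_printoptions(precision=4,suppress=True)
for p in([.555,-.015,.24],[.555,-.015,.12]):print(*rel(p,9.5))
a=ctrl.camera("side");b=ctrl.camera("top")
cv2.imwrite("pics/f.png",np.hstack([cv2.resize(x[...,::-1],(400,400),interpolation=2) for x in (b[100:220,220:340],a[100:240,220:360])]))
```

```text
[-0.1075  0.2321  0.0018] [ 0.     -0.     -0.0056]
[-0.1075  0.2321  0.1218] [ 0.     -0.     -0.0056]
```

View pics/f.png

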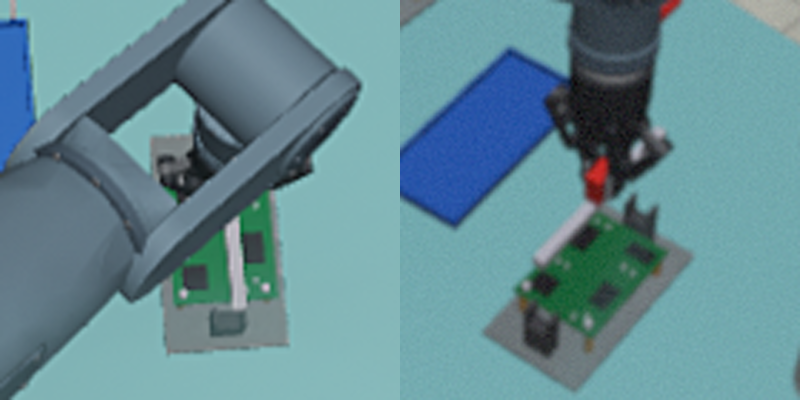

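The bar is up and level, with both brackets empty below it (side crop brackets at (540,330) and (640,215)). Next I'll carry it over the tray.

Emit:
carry_out(steps=[-0.006,0.012,0,0,0,0,0,-0.016,0.036,0,0,0,0,0,-0.029,0.063,0,0,0,0,0,-0.044,0.094,0,0,0,0,0,-0.06,0.13,0,0,0,-0.002,0,-0.075,0.162,0,0,0,-0.004,0,-0.088,0.19,0,0,0,-0.006,0,-0.098,0.212,0,0,0,-0.006,0,-0.105,0.226,0,0,0,-0.006,0,-0.107,0.232,0,0,0,-0.006,0,-0.107,0.232,0,0,0,-0.006,0,-0.107,0.232,0.02,0,0,-0.006,0,-0.107,0.232,0.045,0,0,-0.006,0,-0.107,0.232,0.07,0,0,-0.006,0,-0.107,0.232,0.09,0,0,-0.006,0,-0.107,0.232,0.105,0,0,-0.006,0,-0.107,0.232,0.113,0,0,-0.006,0,-0.107,0.232,0.117,0,0,-0.006,0,-0.107,0.232,0.117,0,0,-0.006,0,-0.107,0.232,0.117,0,0,-0.006,0])

```text
time_s: 8.3
eef_pos: [0.5552, -0.0155, 0.1258]
eef_rot: [0.001, -0.083, 0.997, -0.0]
wrist_force: [-0.4, 0.0, -1.7]
opening: 0.201
grasp_force: 58.6
```

Run:
```python
from h import *
a=ctrl.camera("side");b=ctrl.camera("top")
cv2.imwrite("pics/g.png",np.hstack([cv2.resize(x[...,::-1],(400,400),interpolation=2) for x in (b[85:205,155:275],a[90:200,195:305])]))
```

```text
(no output)
```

View pics/g.png

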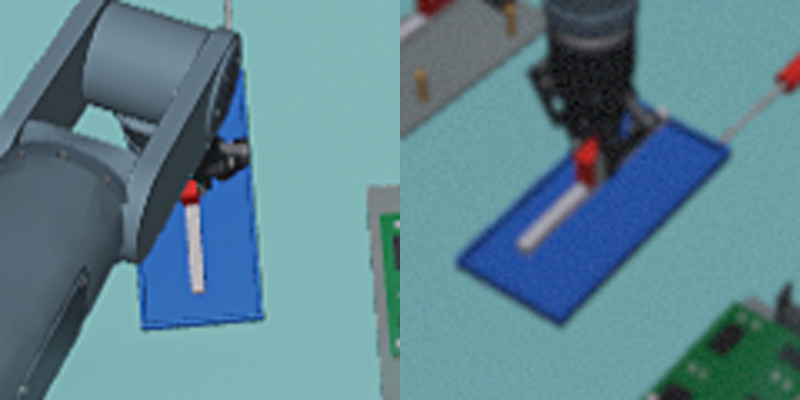

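The bar is over the tray, aligned with it, with its near end at top crop (198,292) inside the tray edge at y≈325. Lowering it gently now.

Emit:
carry_out(steps=[0,0,0.008,0,0,0,0,0,0,0.016,0,0,0,0,0,0,0.023,0,0,0,0,0,0,0.028,0,0,0,0,0,0,0.031,0,0,0,0,0,0,0.032,0,0,0,0,0,0,0.032,0,0,0,0,0,0,0.032,0,0,0,0])

```text
time_s: 9.2
eef_pos: [0.5548, -0.0154, 0.0931]
eef_rot: [0.0, -0.083, 0.997, -0.0]
wrist_force: [0.1, 0.4, -1.2]
opening: 0.204
grasp_force: 58.6
```

Emit:
carry_out(steps=[0,0,0.0005,0,0,0,0,0,0,0.001,0,0,0,0,0,0,0.001,0,0,0,0])

```text
time_s: 9.5
eef_pos: [0.5548, -0.0153, 0.0922]
eef_rot: [0.0, -0.083, 0.997, -0.0]
wrist_force: [-0.6, 0.9, 1.3]
opening: 0.206
grasp_force: 58.8
```

Emit:
carry_out(steps=[0,0,0.0005,0,0,0,0,0,0,0.0005,0,0,0,0,0,0,0.0005,0,0,0,0])

```text
time_s: 9.8
eef_pos: [0.5549, -0.0154, 0.0922]
eef_rot: [0.0, -0.083, 0.997, -0.0]
wrist_force: [-3.0, 1.1, 5.9]
opening: 0.2
grasp_force: 59.7
```

The wrist force rose to 5.9 N without further descent, so the bar is down on the tray floor. Now to release slowly and rise.

Emit:
carry_out(steps=[0,0,0,0,0,0,0.22,0,0,0,0,0,0,0.26,0,0,0,0,0,0,0.32,0,0,0,0,0,0,0.42,0,0,0,0,0,0,0.55,0,0,0,0,0,0,0.6,0,0,0,0,0,0,0.6,0,0,-0.01,0,0,0,0.6,0,0,-0.03,0,0,0,0.6,0,0,-0.06,0,0,0,0.6,0,0,-0.1,0,0,0,0.6,0,0,-0.14,0,0,0,0.6,0,0,-0.18,0,0,0,0.6,0,0,-0.2,0,0,0,0.6,0,0,-0.2,0,0,0,0.6,0,0,-0.2,0,0,0,0.6])

```text
time_s: 11.4
eef_pos: [0.5544, -0.0153, 0.2917]
eef_rot: [0.0, -0.083, 0.997, -0.0]
wrist_force: [-0.8, -0.3, -1.0]
opening: 0.601
grasp_force: 0.0
```

Run:
```python
from h import *
np.set_printoptions(precision=4,suppress=True)
a=ctrl.camera("side");b=ctrl.camera("top")
cv2.imwrite("pics/i.png",np.hstack([cv2.resize(x[...,::-1],(400,400),interpolation=2) for x in (b[85:205,155:275],a[60:220,170:330])]))
```

```text
(no output)
```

View pics/i.png

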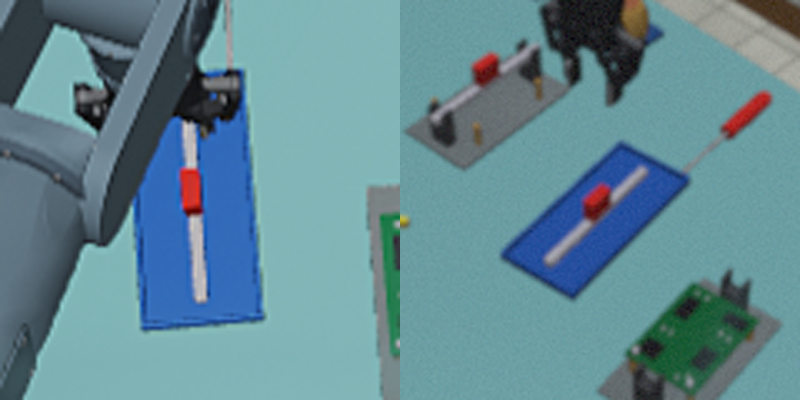

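The bar lies flat and centred in the tray, grip up at side crop (597,200), with its ends at (550,262) and (643,172) inside the walls. The other bar is untouched and the gripper is clear, so I'm handing in.

```bash
python3 -c "
from bench import ctrl
print(ctrl.hand_in())"
```

```text
the job is handed in; nothing more can be done
None
```

The bar from the green-board holder now lies flat in the blue tray, red grip up; the other bar was left untouched, and the job was handed in at about 11.5 s of the 42 s allowed (the hand-in returned no verdict).

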